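# Set an eyelet: seat a circuit board in the bench press and work the plunger to its stop

## Robot

A 6-joint arm with a two-finger parallel gripper is mounted at the origin on the work surface. World frame = base frame: x ahead of the robot, y to its left, z up, the work surface at z = 0. Lengths are in m, angles in rad, forces in N, time in s.
With the tool pointing down it reaches from about 0.25 to 0.725 m from the base axis. Payload 4 kg.
Tool frame: the origin (TCP) lies on the centre line of the jaws, within the pads' length; the fingertips stand 22 mm ahead of it and the grasp point (between the pads) lies 3 mm ahead of it; z points along the fingers, y is the line along which they close (so a half turn about z gives the same grasp; the last joint's range is limited). The gripper opens to 85 mm and grips with 20 to 120 N. Pads are 22 mm wide; open, the fingers measure 114 mm over their backs; the gripper's body (76 mm by 85 mm) begins 54 mm behind the grasp point. The pads swing forward as they close: fully open they stand 13 mm farther back than shut.
Start: joints at [1.31, 0.241, 0.005, 1.335, 0, 1.571], TCP at [0.129, 0.483, 0.218] pointing down, gripper open.
Joint ranges: [-2.72, 2.72], [-1.05, 1.87], [-1.09, 1.28], [-1.99, 2.15], [-1.42, 1.44], [-3.14, 3.14]. Speed limits (rad/s): [2.79, 2.79, 3.14, 3.14, 3.14, 3.14].

## Interface

Orientations are given as a unit quaternion [x, y, z, w].
In Python, from workcell import bot gives the robot as it stands.
- The arm moves only by the shell command python3 -m inch 'ROWS'. ROWS is JSON, one flat list of numbers, 7 for each row, row after row: the shift along the world's x, y, z in mm, then the turn, a rotation vector about the world's x, y, z in rad, then the opening in per cent of the stroke, from 0 (shut) to 100 (fully open). A call has 1 to 8 rows; each row is the pose to reach, as a shift and turn from the pose commanded when the call began; what a row does not reach only later rows make up. A row lasts 1/12 s, in which the tool goes at most 41.7 mm and 7.16 degrees, less where a joint would pass 70% of its speed; a pose out of reach is approached as far as the arm can. A call with a gripper value outside its range is refused whole. The fingers move at their own pace and stop on an object; the grip force is fixed at half the most. Time passes only in rows, so rows that repeat a pose let the fingers close. It gives the time, the measured TCP pose, the force, the opening and the grip force at its end, in the units of the state.
- bot.get_obs(): the state, without advancing time (a new reading comes with each control period).
- bot.camera(name): name is "side" or "top"; returns the picture (400x640x3 uint8, blue, green, red); there is no depth.
- bot.camera_info(name): a dict with "intrinsics" (3x3 intrinsics, pixels), "camera_from_world" (4x4, takes a point from world to camera coordinates). Camera axes: x right, y down, z forward; pixel columns grow to the right and rows downward; lengths in m; the calibration is good to about 2 mm. A picture is of the moment at which its call begins. camera_info takes no time and is no camera call.
- bot.job_done(): hands the job in; it is judged then, once.
Trained networks look in the newest picture that a camera, given by its name, has taken for a name from the list of things; names that differ only in an ending like _2 or _b are one class to them, and where a whole thing is asked for, a point or a joint stands for the part that bears it (a point fixed in the world has none). Each returns a list of dicts, best first, with "confidence" (0 to 1); they miss things now and then, are a little off and sometimes report something else, mostly with a low value. They report only what shows in the picture. A call takes as long as a camera call. They do not tell look-alikes from the thing itself.
- bot.silhouettes(camera, target): "mask" (400x640 bool, what is visible of it) and "uv" ([column, row] in pixels, amid what is visible of it).
- bot.spot_point(camera, target): "uv" ([column, row] in pixels: a listed point, or the origin of a listed thing).
The state is a dict: "clock": time; "joint_pos": joint angles; "joint_vel": joint speeds; "tau": joint torques, N m; "eef_pos": TCP position; "tool_rot": TCP orientation; "ft_force": force on the tool from outside, world axes, zero at the start; "ft_torque": the same for the moment, N m; "grip_width": finger opening in m; "grasp_force": force on a finger pad.
Only numpy, scipy, OpenCV 4.12 (cv2) and the standard library are available. Lean on these libraries where they do the work, as an engineer would, in place of code of your own. Each camera call takes 0.05 s, during which the arm holds its last target. There are 200 camera calls.

## Task

Slide the circuit board, hole end first, into the eyelet press until it is fully home against the back stop and let go of it. Then push the press's sprung plunger down until you feel it bottom on its internal stop, without forcing it, hold it there a moment and let it come all the way up, leaving the board home in the press and the other things where they are.

Things in the scene. Friction and masses are not known exactly. Their poses are not given: they have to be found in the camera images.
- press: Fixed green C-frame eyelet press on the bench. Origin on the bench right under the plunger's axis, z up, x = feed direction from open mouth (-x) to back stop. Level feed bed 12 mm above the bench from x = -75 mm, 80 wide. Overhanging head 46 wide, x -23 to +79 mm, 42 to 84 mm above the bench. Push the board with under 20 N.
- press_mouth (a point): Centre of the guide's mouth on the bed's surface, at press x = -49 mm (bare bed from x = -75 to -49). From here two steel side rails, 10 mm high above the bed, narrow from about 40 mm apart to 32 mm at x = -30 mm and then run parallel to the back stop.
- press_stop (a point): Foot of the back stop's face on the bed's surface, at press x = +20 mm: the board's hole end rests against it when home (a steel wall 12 mm high, across the guide).
- plunger: Sprung plunger in the press's head: black round knob, 40 mm across, 16 thick, on a steel stem with a 5 mm nose below. Origin: centre of the knob's flat top, 130 mm above the bench when up; slides straight down, springs back by itself. The nose, 6 mm above a seated board when up, goes through the hole of a board that is home, else lands on it. Over 22 N of push is forcing it.
- plunger_top (a point): Same point, the centre of the knob's top, to press on. Spring about 5 N at the start, 9 N at 24 mm down. A stop hidden in the head ends the stroke somewhere 10 to 24 mm down, set differently each time: it is only felt, as a rigid rise of force. Bottomed means the stop itself carries over 2 N for 0.2 s: about 14 to 18 N of push in all is right.
- board: Loose narrow green circuit board, 115 (x) x 30 (y) x 4 mm, 40 to 85 g. Origin: centre of its underside, x towards the hole end, z up. 10 mm through hole at x = +37.5 mm, 20 mm from the hole end; grey terminal block on the other end. When home, the hole lies under the plunger's axis and board x along press x. A few flat black chips between.
- board_hole (a point): Centre of the board's hole, at the top face (4 mm above the underside).
- board_block (a point): Centre of the top of the terminal block, by which the board is held: 14 (x) x 24 (y) x 24 mm high, centred at board x = -47.5 mm, its top 28 mm above the board's underside.
- spool: Bystander: grey empty plastic spool, 58 mm across, 32 mm high, standing; origin at the centre of its underside.
- partsbox: Bystander: small blue open plastic box, 75 x 60 x 35 mm; origin at the centre of its underside.
- driver: Bystander: screwdriver lying on the bench, about 200 mm long along its x axis, under 40 mm high; origin near its middle.
Not all that is in view belongs to the job. There is more than one size of the press; the job needs the smaller.

How it is judged:
On the way, in this order (a step that is already met when the one before it is completed fails the run):
1. the board is home in the press and let go (horizontal distance between board_hole and press below 0.0025 m and z of board_hole in the frame of press below 0.019 m and angle between the x axis of board and the x axis of press, either way round below 0.08 rad and contact force between the fingers and board below 0.1 N), for 0.2 s.
2. with the board home, the plunger is bottomed: its stop carries over 2 N (horizontal distance between board_hole and press below 0.0025 m and z of board_hole in the frame of press below 0.019 m and angle between the x axis of board and the x axis of press, either way round below 0.08 rad and contact force between plunger and press above 2 N), for 0.2 s.
3. the plunger is all the way up again (within 2 mm) (not (z of plunger in the frame of press below 0.128 m)), for 0.1 s.
At the end, for the whole second after the job is handed in: The board lies at rest on the press's bed, home: its hole within 2.5 mm of the plunger's axis, on the bed (within 3 mm), board x along press x within 0.08 rad; the plunger is up within 2 mm of its rest height; everything is released (horizontal distance between board_hole and press below 0.0025 m and z of board_hole in the frame of press below 0.019 m and angle between the x axis of board and the x axis of press, either way round below 0.08 rad and not (z of plunger in the frame of press below 0.128 m) and linear speed of board below 0.02 m/s); the robot touches nothing.
It fails at once if the plunger is forced: over 30 N of contact on it (contact force between any of the fingers, the arm and plunger above 30 N).
It fails at once if the board is pushed on the press with over 30 N (contact force between board and press above 30 N).
It fails at once if the plunger is pressed (over 5 mm) while the board is not home (z of plunger in the frame of press below 0.125 m and not (horizontal distance between board_hole and press below 0.0025 m and z of board_hole in the frame of press below 0.019 m and angle between the x axis of board and the x axis of press, either way round below 0.08 rad)).
It fails at once if a bystander is moved by over 20 mm (distance of any of spool, partsbox, driver from where it was at the start of the episode above 0.02 m).
It also fails if it takes over 58 s, if anything falls off the work surface, if the arm or the gripper's body presses on something with over 40 N, if the wrist force passes 120 N, or if a joint passes its speed limit or range.

## Working session

There is one attempt and no reset: what is moved stays moved. The work goes in short steps, Python scripts to look and compute and a shell command to move; the robot and the scene stay as the last step left them, time stands still between calls to the robot, and variables do not carry over. Pictures are saved under pics/ and viewed, at most 10 in all, crops included, and the job is handed in when it is done.

```bash
mkdir -p pics; ls
python3 - <<'E'
from workcell import bot
import cv2,numpy as np
for n in("top","side"):
    cv2.imwrite(f"pics/{n}0.png",bot.camera(n))
    i=bot.camera_info(n);print(n,np.round(i["intrinsics"],1).tolist(),np.round(i["camera_from_world"],3).tolist())
    for t in("press","press_mouth","press_stop","plunger_top","board","board_hole","board_block","spool","partsbox","driver"):
        print(t,[(np.round(d["uv"]).tolist(),round(d["confidence"],2)) for d in bot.spot_point(n,t)])
o=bot.get_obs();print(o["clock"],o["eef_pos"],o["tool_rot"],o["ft_force"])
E
```

```text
pics
top [[413.3, 0.0, 327.5], [0.0, 413.3, 196.1], [0.0, 0.0, 1.0]] [[0.02, -1.0, -0.013, 0.04], [-0.983, -0.018, -0.18, 0.571], [0.18, 0.016, -0.983, 1.104], [0.0, 0.0, 0.0, 1.0]]
press [([287.0, 208.0], 0.79), ([310.0, 276.0], 0.71)]
press_mouth [([328.0, 286.0], 0.95), ([308.0, 209.0], 0.74)]
press_stop [([285.0, 206.0], 0.73), ([299.0, 276.0], 0.7)]
plunger_top [([302.0, 279.0], 0.89), ([285.0, 202.0], 0.44)]
board [([416.0, 210.0], 0.59)]
board_hole [([404.0, 212.0], 0.89)]
board_block [([435.0, 209.0], 0.57)]
spool [([416.0, 156.0], 0.67)]
partsbox [([366.0, 146.0], 0.86)]
driver [([205.0, 224.0], 0.81)]
side [[485.3, 0.0, 321.8], [0.0, 485.3, 193.4], [0.0, 0.0, 1.0]] [[-0.993, -0.12, -0.008, 0.557], [-0.076, 0.674, -0.734, 0.087], [0.093, -0.729, -0.679, 1.263], [0.0, 0.0, 0.0, 1.0]]
press [([322.0, 258.0], 0.92), ([402.0, 246.0], 0.78), ([338.0, 162.0], 0.66), ([326.0, 235.0], 0.43)]
press_mouth [([329.0, 240.0], 0.82), ([410.0, 225.0], 0.67)]
press_stop [([406.0, 248.0], 0.59), ([325.0, 258.0], 0.57)]
plunger_top [([413.0, 197.0], 0.72), ([322.0, 218.0], 0.49), ([323.0, 258.0], 0.24), ([322.0, 218.0], 0.23)]
board [([340.0, 162.0], 0.76)]
board_hole [([336.0, 175.0], 0.82)]
board_block [([338.0, 146.0], 0.63)]
spool [([290.0, 156.0], 0.72)]
partsbox [([261.0, 189.0], 0.96)]
driver [([332.0, 342.0], 0.72), ([340.0, 173.0], 0.64), ([324.0, 256.0], 0.36)]
1.1 [0.1289142  0.48308429 0.21811541] [ 1.30040415e-01  9.91508694e-01 -3.80731628e-06 -1.19445695e-05] [-0.26608717  0.15858776 -0.15879394]
```

Run:
```python
import cv2,numpy as np
a=cv2.imread("pics/top0.png")[110:330,180:480];b=cv2.imread("pics/side0.png")[110:370,220:480]
cv2.imwrite("pics/top_c.png",cv2.resize(a,None,fx=2.6,fy=2.6,interpolation=2))
cv2.imwrite("pics/side_c.png",cv2.resize(b,None,fx=2.3,fy=2.3,interpolation=2))
```

```text
(no output)
```

View pics/top_c.png

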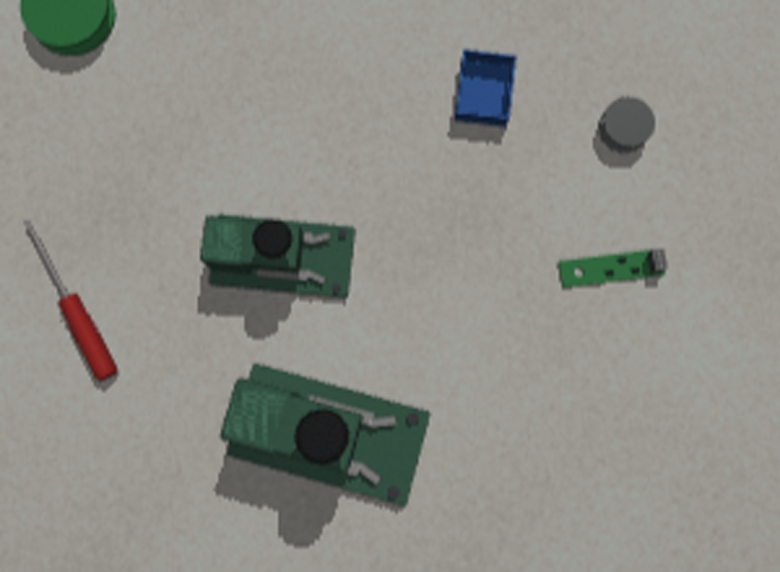

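View pics/side_c.png

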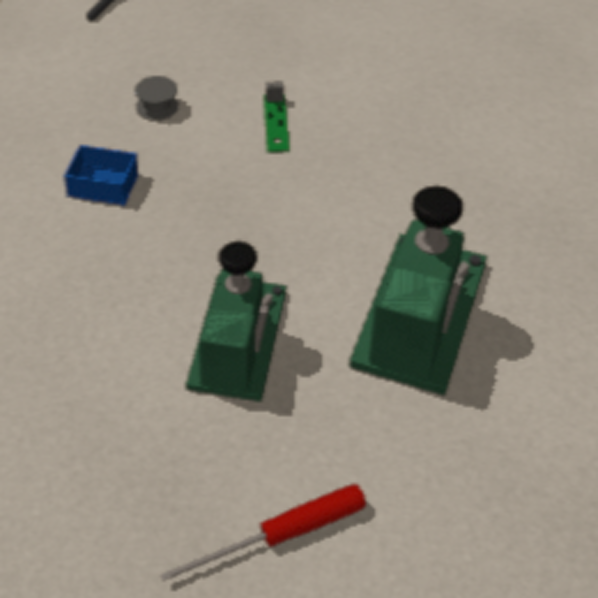

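The top view shows two presses, a small one with its knob at (285,202) and a large one at (304,278). The small one fits the job: its knob is about 15 px across, or roughly 40 mm, and its bed is about 80 mm wide. The board's hole is at (402,215) and its block at (432,211). I'll check the press size numerically and confirm it in one crop.

```bash
cat > h.py <<'E'
from workcell import bot
import cv2,numpy as np
from scipy.optimize import least_squares
I={n:bot.camera_info(n) for n in("top","side")}
def ray(n,uv,z):
    K=np.array(I[n]["intrinsics"]);T=np.array(I[n]["camera_from_world"])
    d=T[:3,:3].T@np.linalg.solve(K,[uv[0],uv[1],1]);c=-T[:3,:3].T@T[:3,3]
    return c+d*(z-c[2])/d[2]
def proj(n,P):
    K=np.array(I[n]["intrinsics"]);T=np.array(I[n]["camera_from_world"])
    q=(np.atleast_2d(P)@T[:3,:3].T+T[:3,3])@K.T
    return q[:,:2]/q[:,2:]
def pose(x,y,a,pts):
    c,s=np.cos(a),np.sin(a);pts=np.atleast_2d(pts)
    return np.c_[x+c*pts[:,0]-s*pts[:,1],y+s*pts[:,0]+c*pts[:,1],pts[:,2]]
E
python3 - <<'E'
from h import *
t=lambda u,v:(u/2.6+180,v/2.6+110); s=lambda u,v:(u/2.3+220,v/2.3+110)
f=lambda n,uv,z:np.round(ray(n,uv,z),4).tolist()
print("knob",f("top",t(272,238),.13),f("side",(322,218),.13))
print("bed",f("top",t(355,228),.012),f("top",t(347,298),.012),f("top",t(209,287),.012),f("side",s(187,388),.012),f("side",s(262,398),.012),f("side",s(287,290),.012))
print("head corners",f("top",t(206,216),.084),f("top",t(201,264),.084))
print("hole",f("top",t(578,272),.004),f("side",(336,175),.004),f("side",s(277,142),.004))
print("block",f("top",t(657,259),.028),f("side",s(275,87),.028))
a=bot.camera("top");cv2.imwrite("pics/p1.png",cv2.resize(a[180:240,240:330],None,fx=7,fy=7,interpolation=2))
# board mask
for n in("top","side"):
  for d in bot.silhouettes(n,"board")[:2]:
    m=d["mask"].astype(np.uint8);c=max(cv2.findContours(m,0,1)[0],key=cv2.contourArea)
    print(n,d["confidence"],cv2.minAreaRect(c))
E
```

```text
knob [0.5396, 0.1608, 0.13] [0.5412, 0.1562, 0.13]
bed [0.5724, 0.0831, 0.012] [0.494, 0.0899, 0.012] [0.5033, 0.2427, 0.012] [0.5802, 0.2434, 0.012] [0.5034, 0.2471, 0.012] [0.4909, 0.0987, 0.012]
head corners [0.5695, 0.2367, 0.084] [0.5186, 0.2393, 0.084]
hole [0.5287, -0.1654, 0.004] [0.5372, -0.1446, 0.004] [0.5257, -0.1607, 0.004]
block [0.5412, -0.2473, 0.028] [0.5365, -0.2439, 0.028]
top 0.96 ((415.5560302734375, 212.9060516357422), (10.896833419799805, 41.29865646362305), 82.14668273925781)
side 0.74 ((339.23675537109375, 160.55088806152344), (27.472347259521484, 8.248355865478516), 86.18592071533203)
side 0.66 ((323.0, 224.5), (19.0, 16.0), 90.0)
```

View pics/p1.png

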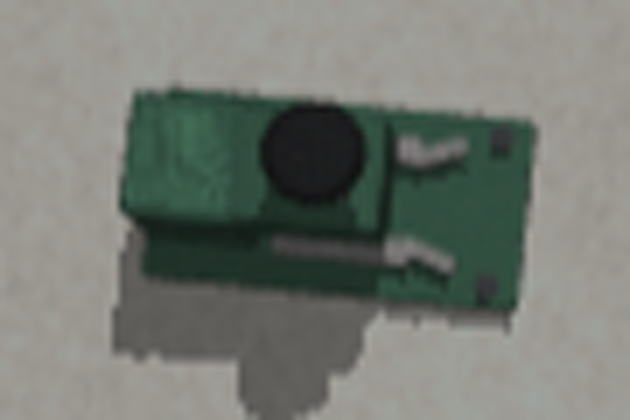

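The crop confirms it: the press with its knob at (285,202) has a bed 79 mm wide, so it is the smaller one. Its axis is at about (0.540, 0.160), with a feed yaw of about 85.3°. The board's block is at about (0.539, -0.246), yaw about 98°. Moving above the block now.

```bash
R='[137,-243,32,0,0,-0.39,100, 137,-243,32,0,0,-0.39,100, 137,-243,32,0,0,-0.39,100, 137,-243,32,0,0,-0.39,100, 137,-243,32,0,0,-0.39,100, 137,-243,32,0,0,-0.39,100, 137,-243,32,0,0,-0.39,100, 137,-243,32,0,0,-0.39,100]'; python3 -m inch '[137,-243,32,0,0,-0.39,100, 137,-243,32,0,0,-0.39,100, 137,-243,32,0,0,-0.39,100, 137,-243,32,0,0,-0.39,100, 137,-243,32,0,0,-0.39,100, 137,-243,32,0,0,-0.39,100, 137,-243,32,0,0,-0.39,100, 137,-243,32,0,0,-0.39,100]'
python3 -m inch '[137,-243,0,0,0,-0.39,100, 137,-243,0,0,0,-0.39,100, 137,-243,0,0,0,-0.39,100, 137,-243,0,0,0,-0.39,100, 137,-243,0,0,0,-0.39,100, 137,-243,0,0,0,-0.39,100, 137,-243,0,0,0,-0.39,100, 137,-243,0,0,0,-0.39,100]'
python3 -m inch '[136,-243,-150,0,0,-0.39,100, 136,-243,-150,0,0,-0.39,100, 136,-243,-150,0,0,-0.39,100, 136,-243,-150,0,0,-0.39,100, 136,-243,-150,0,0,-0.39,100, 136,-243,-150,0,0,-0.39,100, 136,-243,-150,0,0,-0.39,100, 136,-243,-150,0,0,-0.39,100]'
python3 - <<'E'
from h import *
o=bot.get_obs();print(o["clock"],o["eef_pos"],o["tool_rot"],o["joint_pos"],o["ft_force"])
for n in("top","side"):
    a=bot.camera(n);cv2.imwrite(f"pics/{n}2.png",a)
    for t in("board_hole","board_block"):
        print(n,t,[(np.round(d["uv"]).tolist(),round(d["confidence"],2)) for d in bot.spot_point(n,t)])
a=cv2.imread("pics/top2.png")[180:250,380:470];b=cv2.imread("pics/side2.png")[110:200,290:390]
cv2.imwrite("pics/c2.png",np.hstack([cv2.resize(a,(400,311),interpolation=2),cv2.resize(b,(345,311),interpolation=2)]))
E
```

```text
clock: 1.92
eef_pos: [0.2679, 0.2363, 0.2512]
tool_rot: [0.323, 0.946, 0.0, 0.001]
ft_force: [-0.2, -0.9, 0.1]
grip_width: 0.0854
grasp_force: 0.0
clock: 2.58
eef_pos: [0.4054, -0.0067, 0.2499]
tool_rot: [0.5, 0.866, -0.0, 0.001]
ft_force: [0.3, 0.4, -0.2]
grip_width: 0.0852
grasp_force: 0.0
clock: 3.25
eef_pos: [0.5397, -0.2479, 0.0973]
tool_rot: [0.656, 0.754, -0.0, -0.001]
ft_force: [1.0, 0.8, 0.4]
grip_width: 0.0852
grasp_force: 0.0
3.25 [ 0.53969937 -0.24785441  0.09727521] [ 6.56402518e-01  7.54410474e-01 -3.66448775e-04 -6.60356765e-04] [-4.30339193e-01  4.99870385e-01  6.32446662e-02  1.13564434e+00
 -3.30971741e-04  1.00174197e+00] [0.97428524 0.7551295  0.41393849]
top board_hole [([403.0, 214.0], 0.94)]
top board_block [([433.0, 208.0], 0.67)]
side board_hole [([339.0, 172.0], 0.86)]
side board_block [([339.0, 147.0], 0.73), ([322.0, 260.0], 0.48)]
```

View pics/c2.png

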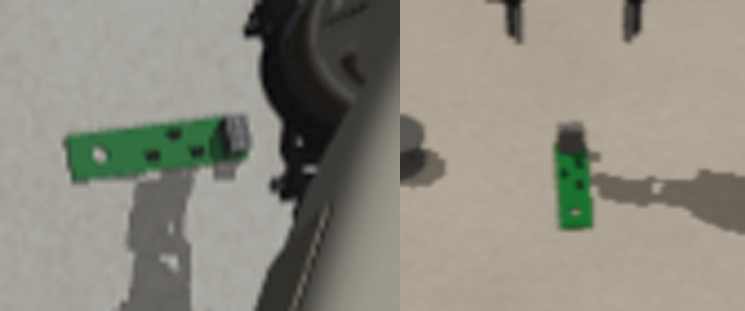

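The close look shows the gripper centred over the block (block at (433,210) in top and (339,148) in side), and the fingers straddle it. Descending to grip.

```bash
python3 -m inch '[0,2,-35,0,0,0,100, 0,2,-60,0,0,0,100, 0,2,-69,0,0,0,100, 0,2,-69,0,0,0,100, 0,2,-69,0,0,0,0, 0,2,-69,0,0,0,0, 0,2,-69,0,0,0,0, 0,2,-69,0,0,0,0]'
python3 -m inch '[0,0,0,0,0,0,0, 0,0,0,0,0,0,0, 0,0,0,0,0,0,0, 0,0,0,0,0,0,0, 0,0,0,0,0,0,0, 0,0,0,0,0,0,0]'
```

```text
clock: 4.22
eef_pos: [0.5401, -0.2444, 0.0329]
tool_rot: [0.656, 0.755, 0.0, 0.002]
ft_force: [-0.6, 0.1, -0.3]
grip_width: 0.0384
grasp_force: 0.0
clock: 4.72
eef_pos: [0.5388, -0.2439, 0.031]
tool_rot: [0.656, 0.755, -0.0, -0.0]
ft_force: [0.9, -0.0, -0.6]
grip_width: -0.0001
grasp_force: 0.0
```

The fingers shut on nothing, so I'll look.

Run:
```python
from h import *
for n in("top","side"):
    a=bot.camera(n);cv2.imwrite(f"pics/{n}3.png",a)
print(proj("top",[[.539,-.246,.028],[.539,-.246,.0]]),proj("side",[[.539,-.246,.028],[.539,-.246,.0],[.539,-.246,.01]]))
a=cv2.imread("pics/top3.png")[170:250,370:470];b=cv2.imread("pics/side3.png")[90:190,280:380]
cv2.imwrite("pics/c3.png",np.hstack([cv2.resize(a,(400,320),interpolation=2),cv2.resize(b,(400,400),interpolation=2)[:320]]))
```

```text
[[432.23790784 210.36663218]
 [429.9489831  211.78396093]] [[338.81171711 147.35532869]
 [338.66715486 154.62815891]
 [338.71835973 152.05207583]]
```

View pics/c3.png

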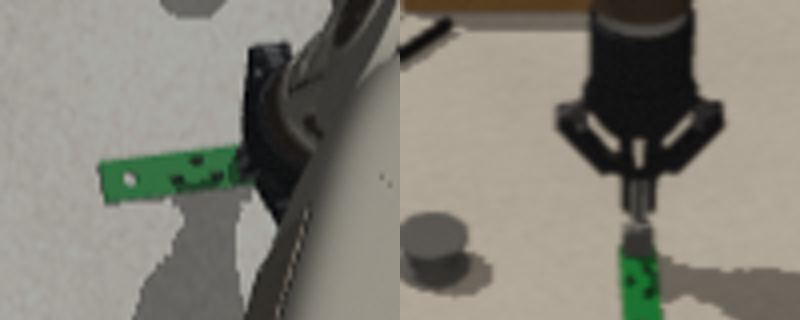

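Run:
```python
from h import *
e=np.array([.5388,-.2439,0])
for z in(.009,.031,.06,.085,.12): print(z,proj("top",e+[0,0,z])[0].round(1),proj("side",e+[0,0,z])[0].round(1))
print(ray("side",(339.5,147.5),.028),ray("side",(339.5,145.5),.028),ray("side",(339.5,152.5),.004))
print("hole",ray("top",(402.5,214.9),.004),"end mid",ray("top",(396,215.5),.004))
```

```text
0.009 [429.9 211.4] [338.7 152.7]
0.031 [431.7 210.3] [338.8 147. ]
0.06 [434.2 208.7] [339.  139.2]
0.085 [436.5 207.3] [339.1 132.4]
0.12 [439.8 205.3] [339.3 122.5]
[ 0.53685625 -0.2455111   0.028     ] [ 0.53779105 -0.25548285  0.028     ] [ 0.53703336 -0.25172857  0.004     ]
hole [ 0.52787047 -0.16591075  0.004     ] end mid [ 0.52577875 -0.14718323  0.004     ]
```

Run:
```python
import cv2,numpy as np
b=cv2.imread("pics/side3.png")[125:185,310:370]; a=cv2.imread("pics/top3.png")[190:230,390:450]
cv2.imwrite("pics/c4.png",np.hstack([cv2.resize(a,(600,400),interpolation=2)[:, :400*1],cv2.resize(b,(400,400),interpolation=2)]))
```

```text
(no output)
```

View pics/c4.png

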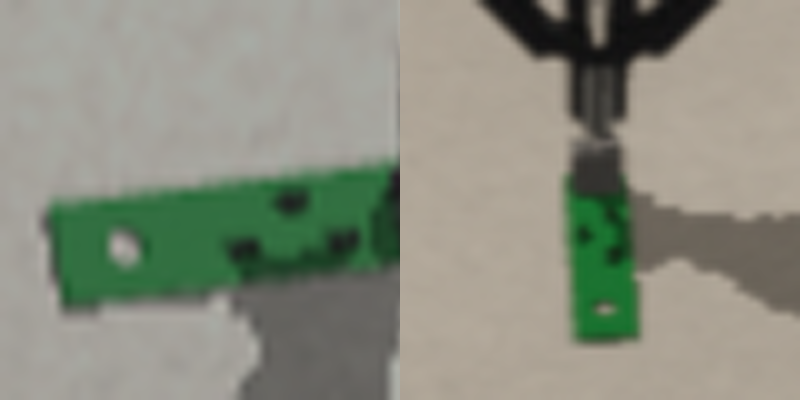

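The side crop shows the tips at about (340,144), just above the block's top (row 146), although the reported TCP would put them at row 153. The tool seems to sit about 30 mm higher than I assumed, or farther back. I'll settle it by touching the bare bench behind the board.

```bash
python3 -m inch '[0,0,15,0,0,0,0, 0,-35,15,0,0,0,0, 0,-65,15,0,0,0,0, 0,-65,5,0,0,0,0, 0,-65,0,0,0,0,0, 0,-65,0,0,0,0,0]'
python3 - <<'E'
from h import *
for n in("top","side"):
    a=bot.camera(n);cv2.imwrite(f"pics/{n}5.png",a)
    for t in("board_hole","board_block"):
        print(n,t,[(np.round(d["uv"]).tolist(),round(d["confidence"],2)) for d in bot.spot_point(n,t)])
e=np.array([.5388,-.3089,0])
for z in(.009,.045): print(z,proj("top",e+[0,0,z])[0].round(1),proj("side",e+[0,0,z])[0].round(1))
a=cv2.imread("pics/top5.png")[175:245,395:475];b=cv2.imread("pics/side5.png")[90:160,300:380]
cv2.imwrite("pics/c5.png",np.hstack([cv2.resize(a,(400,350),interpolation=2),cv2.resize(b,(400,350),interpolation=2)]))
E
python3 -m inch '[0,0,-2,0,0,0,0, 0,0,-4,0,0,0,0, 0,0,-4,0,0,0,0]'
```

```text
clock: 5.32
eef_pos: [0.5373, -0.3079, 0.029]
tool_rot: [0.656, 0.755, -0.0, -0.002]
ft_force: [0.3, 0.9, -0.7]
grip_width: -0.0003
grasp_force: 0.0
top board_hole [([404.0, 213.0], 0.76)]
top board_block [([432.0, 210.0], 0.63)]
side board_hole [([337.0, 171.0], 0.75)]
side board_block [([336.0, 146.0], 0.56)]
0.009 [452.7 211.8] [340.7 140.1]
0.045 [456.3 210. ] [340.9 130.7]
clock: 5.87
eef_pos: [0.5387, -0.3085, 0.0268]
tool_rot: [0.656, 0.755, -0.0, -0.0]
ft_force: [-0.8, 0.5, -0.4]
grip_width: -0.0001
grasp_force: 0.0
```

View pics/c5.png

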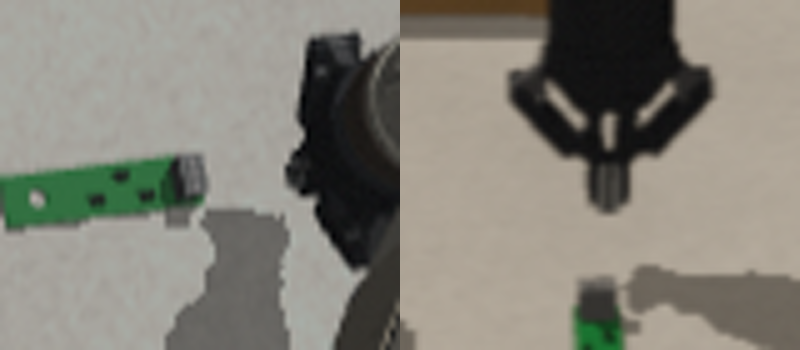

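The tip is at (341.6,132) in side and (454,209) in top, so x and y agree but it is really about 40 mm up. The height reading is off by about 30 mm. Continuing down to feel the bench.

```bash
python3 -m inch '[0,0,-10,0,0,0,0, 0,0,-20,0,0,0,0, 0,0,-20,0,0,0,0, 0,0,-20,0,0,0,0]'
python3 -m inch '[0,0,-3,0,0,0,0, 0,0,-6,0,0,0,0, 0,0,-6,0,0,0,0]'
python3 -m inch '[0,0,-2,0,0,0,0, 0,0,-3,0,0,0,0, 0,0,-3,0,0,0,0]'
```

```text
clock: 6.2
eef_pos: [0.5377, -0.3082, 0.0054]
tool_rot: [0.656, 0.755, -0.0, -0.002]
ft_force: [-0.6, -0.2, 0.3]
grip_width: -0.0001
grasp_force: 0.0
clock: 6.45
eef_pos: [0.5387, -0.3088, 0.0006]
tool_rot: [0.656, 0.755, -0.0, -0.0]
ft_force: [0.2, -0.7, -0.4]
grip_width: 0.0002
grasp_force: 0.0
clock: 6.7
eef_pos: [0.5388, -0.3089, -0.002]
tool_rot: [0.656, 0.755, -0.0, -0.0]
ft_force: [-0.4, -0.1, 0.6]
grip_width: 0.0002
grasp_force: 0.0
```

```bash
for k in 1; do python3 -m inch '[0,0,-2,0,0,0,0, 0,0,-2,0,0,0,0]' | grep -E "eef|ft_f"; python3 -m inch '[0,0,-2,0,0,0,0, 0,0,-2,0,0,0,0]' | grep -E "eef|ft_f"; done
python3 -m inch '[0,0,-2,0,0,0,0, 0,0,-2,0,0,0,0]' | grep -E "eef|ft_f"
```

```text
eef_pos: [0.5388, -0.3089, -0.0041]
ft_force: [-0.2, 0.2, 0.5]
eef_pos: [0.5388, -0.3088, -0.0062]
ft_force: [-0.5, 0.1, 0.7]
eef_pos: [0.5387, -0.3088, -0.0083]
ft_force: [0.3, 0.3, 0.4]
```

```bash
python3 -m inch '[0,0,-1.5,0,0,0,0, 0,0,-1.5,0,0,0,0]' | grep -E "eef|ft_f"; python3 -m inch '[0,0,-1.5,0,0,0,0, 0,0,-1.5,0,0,0,0]' | grep -E "eef|ft_f"
```

```text
eef_pos: [0.5387, -0.3088, -0.0097]
ft_force: [-0.3, 1.1, -0.6]
eef_pos: [0.5388, -0.3088, -0.0111]
ft_force: [-0.6, 0.6, -1.1]
```

Run:
```python
from h import *
a=bot.camera("side")[110:160,320:370];np.save("s6.npy",a)
# dark finger pixels: lowest row
g=a.astype(int).max(2)
for r in range(0,50): print(r+110,np.where(g[r]<75)[0].min(initial=99)+320,np.where(g[r]<75)[0].max(initial=-1)+320,end=" | ")
e=np.array([.5388,-.3089,0]);print(proj("side",e+[0,0,0]),proj("side",e+[0,0,.01]))
```

```text
110 330 354 | 111 329 354 | 112 329 354 | 113 329 355 | 114 328 355 | 115 327 359 | 116 323 360 | 117 323 360 | 118 323 360 | 119 322 361 | 120 323 361 | 121 323 360 | 122 323 359 | 123 324 358 | 124 325 357 | 125 326 356 | 126 327 355 | 127 328 354 | 128 329 354 | 129 330 353 | 130 331 352 | 131 332 350 | 132 337 346 | 133 338 345 | 134 338 345 | 135 338 344 | 136 338 344 | 137 338 344 | 138 338 344 | 139 338 344 | 140 338 344 | 141 340 344 | 142 341 342 | 143 341 341 | 144 419 319 | 145 419 319 | 146 419 319 | 147 419 319 | 148 337 342 | 149 336 342 | 150 336 342 | 151 336 342 | 152 336 342 | 153 336 343 | 154 337 343 | 155 340 342 | 156 341 341 | 157 341 342 | 158 419 319 | 159 337 337 | [[340.60785276 142.40452656]] [[340.66612577 139.85132547]]
```

```bash
python3 -m inch '[0,0,-1,0,0,0,0, 0,0,-1,0,0,0,0]' | grep -E "eef|ft_f"; python3 -m inch '[0,0,-1,0,0,0,0, 0,0,-1,0,0,0,0]' | grep -E "eef|ft_f"
```

```text
eef_pos: [0.5389, -0.3089, -0.012]
ft_force: [-0.3, 1.1, -0.1]
eef_pos: [0.5389, -0.3089, -0.013]
ft_force: [0.1, -0.7, 0.2]
```

```bash
python3 -m inch '[0,0,-1,0,0,0,0, 0,0,-1,0,0,0,0]' | grep -E "eef|ft_f"; python3 -m inch '[0,0,-1,0,0,0,0, 0,0,-1,0,0,0,0]' | grep -E "eef|ft_f"
```

```text
eef_pos: [0.539, -0.3089, -0.0131]
ft_force: [-1.8, 0.5, 4.4]
eef_pos: [0.539, -0.309, -0.0131]
ft_force: [-3.8, 1.3, 10.1]
```

The bench is felt at a reported z of -13 mm, with a stiffness of about 5.7 N/mm, so the shut tips sit 13 mm above the reported z. Regrasping the block at (0.539, -0.250) with the tips at about 6 mm.

```bash
python3 -m inch '[0,0,40,0,0,0,100, 0,0,60,0,0,0,100, 0,30,60,0,0,0,100, 0,59,60,0,0,0,100, 0,59,60,0,0,0,100, 0,59,60,0,0,0,100, 0,59,60,0,0,0,100, 0,59,60,0,0,0,100]'
python3 -m inch '[0,0,-25,0,0,0,100, 0,0,-45,0,0,0,100, 0,0,-52,0,0,0,100, 0,0,-52,0,0,0,0, 0,0,-52,0,0,0,0, 0,0,-52,0,0,0,0, 0,0,-52,0,0,0,0, 0,0,-52,0,0,0,0]'
python3 -m inch '[0,0,0,0,0,0,0, 0,0,0,0,0,0,0, 0,0,0,0,0,0,0, 0,0,0,0,0,0,0]'
```

```text
clock: 8.92
eef_pos: [0.539, -0.2506, 0.045]
tool_rot: [0.656, 0.755, -0.0, 0.0]
ft_force: [0.8, 0.3, -0.5]
grip_width: 0.0858
grasp_force: 0.0
clock: 9.58
eef_pos: [0.5399, -0.2504, -0.0056]
tool_rot: [0.656, 0.755, 0.0, 0.001]
ft_force: [-0.4, 0.2, -0.7]
grip_width: 0.0256
grasp_force: 0.0
clock: 9.92
eef_pos: [0.5401, -0.2505, -0.0054]
tool_rot: [0.656, 0.755, 0.0, 0.001]
ft_force: [0.5, 0.6, 5.7]
grip_width: 0.0225
grasp_force: 59.5
```

```bash
python3 -m inch '[0,0,25,0,0,0,0, 0,0,45,0,0,0,0, 0,10,45,0,0,-0.1,0, 0,20,45,0,0,-0.2,0, 0,20,45,0,0,-0.22,0, 0,20,45,0,0,-0.22,0]'
python3 - <<'E'
from h import *
p=lambda U,V:((U+.5)/7-.5+240,(V+.5)/7-.5+180); s=lambda U,V:((U+.5)/2.3-.5+220,(V+.5)/2.3-.5+110)
L=[("top",p(535,120),(-75,-40,12)),("top",p(514,311),(-75,40,12)),("top",p(312,152),(0,0,130)),
("top",p(134,91),(79,-23,84)),("top",p(122,212),(79,23,84)),("top",p(388,122),(-23,-23,84)),("top",p(380,234),(-23,23,84)),
("side",s(287,289),(-75,40,12)),("side",s(238,254),(0,0,130))]
def f(q): return np.concatenate([(proj(n,pose(*q,np.array(w)/1e3))[0]-uv) for n,uv,w in L])
r=least_squares(f,[.54,.16,1.49],loss="soft_l1");print(r.x,np.degrees(r.x[2]),f(r.x).reshape(-1,2).round(1).tolist())
o=bot.get_obs();print(o["eef_pos"],o["tool_rot"],o["grip_width"])
for n in("top","side"):
    a=bot.camera(n);cv2.imwrite(f"pics/{n}7.png",a)
    for t in("board_hole","board_block"):
        print(n,t,[(np.round(d["uv"],1).tolist(),round(d["confidence"],2)) for d in bot.spot_point(n,t)])
a=cv2.imread("pics/top7.png")[180:245,375:455];b=cv2.imread("pics/side7.png")[100:190,295:385]
cv2.imwrite("pics/c7.png",np.hstack([cv2.resize(a,(400,325),interpolation=2),cv2.resize(b,(325,325),interpolation=2)]))
E
```

```text
clock: 10.42
eef_pos: [0.5385, -0.2295, 0.0378]
tool_rot: [0.734, 0.679, -0.0, -0.0]
ft_force: [0.6, 0.2, 0.4]
grip_width: 0.0224
grasp_force: 59.1
[0.54003359 0.16223358 1.48695956] 85.1965070468106 [[0.2, 0.6], [0.1, 0.7], [-0.1, 0.1], [-0.3, 0.5], [-0.9, -0.2], [0.5, -0.2], [-0.4, 0.4], [-0.6, -1.7], [-1.0, -0.2]]
[ 0.53846525 -0.22946543  0.03781576] [ 7.34021223e-01  6.79126332e-01 -3.36557031e-04 -3.94350269e-04] 0.022411309840344684
top board_hole [([398.5, 204.2], 0.66)]
top board_block [([282.9, 196.2], 0.74), ([427.9, 204.4], 0.69)]
side board_hole [([333.1, 167.2], 0.86)]
side board_block [([336.2, 138.8], 0.76)]
```

View pics/c7.png

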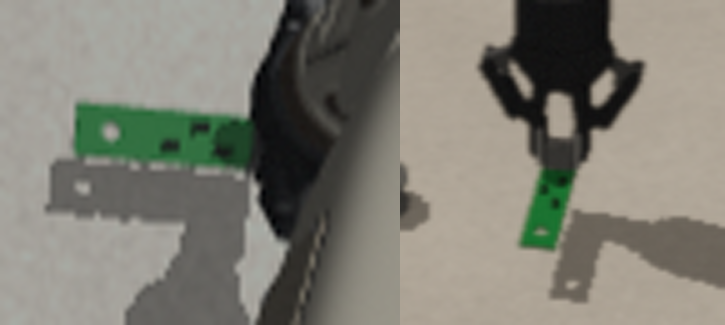

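The board is held level and clear of the bench, its hole at top (397,206) and side (335,164), with no visible slip. Next I'll compute its pose in hand and the rows to the mouth.

Run:
```python
from h import *
p=lambda U,V:((U+.5)/5-.5+375,(V+.5)/5-.5+180); k=325/90; s=lambda U,V:((U-400+.5)/k-.5+295,(V+.5)/k-.5+100)
z=45
L=[("top",p(110,131),(37.5,0,4)),("top",p(78,102),(57.5,-15,4)),("top",p(75,154),(57.5,15,4)),
("side",s(540,233),(37.5,0,4)),("side",s(520,245),(57.5,-15,4)),("side",s(556,249),(57.5,15,4)),("top",p(240,167),(-38,15,4))]
def f(q): return np.concatenate([(proj(n,pose(q[0],q[1],q[2],np.array(w)/1e3+[0,0,q[3]]))[0]-uv) for n,uv,w in L])
r=least_squares(f,[.54,-.18,1.49,.045],loss="soft_l1");q=r.x;print(q,np.degrees(q[2]),f(q).reshape(-1,2).round(1).tolist())
px,py,pa=.5400,.1622,1.487
c,s_=np.cos(pa),np.sin(pa)
b=pose(*q[:3],[-.0475,0,0])[0];d=b[:2]-[px,py];print("block",b,"in press",c*d[0]+s_*d[1],-s_*d[0]+c*d[1])
e=bot.get_obs()["eef_pos"][:2];d=e-[px,py];print("tcp in press",c*d[0]+s_*d[1],-s_*d[0]+c*d[1])
print("press axes",c,s_)
```

```text
[ 0.54436279 -0.18012022  1.52738635  0.04332017] 87.5127914331652 [[0.0, 0.4], [-0.5, 0.5], [-0.3, 0.7], [-0.3, -0.5], [-1.1, 0.1], [-0.6, 0.1], [1.1, 0.2]]
block [ 0.54230146 -0.22757547  0.        ] in press -0.3882151745849053 -0.03491692792325806
tcp in press -0.3911957993181198 -0.03157614530284017
press axes 0.08369829403786642 0.9964911417444466
```

```bash
python3 -m inch '[-2,40,0,0,0,0,0, -5,80,0,0,0,0,0, -8,120,0,0,0,0,0, -11,160,0,0,0,0,0, -13,200,0,0,0,0,0, -13,220,0,0,0,0,0, -13,220,-10,0,0,0,0, -13,220,-20,0,0,0,0]'
python3 -m inch '[0,0,-5,0,0,0,0, 0,0,-9,0,0,0,0, 0,0,-9,0,0,0,0]'
python3 - <<'E'
from h import *
for n in("top","side"):
    a=bot.camera(n);cv2.imwrite(f"pics/{n}8.png",a)
a=cv2.imread("pics/top8.png")[180:245,270:370];b=cv2.imread("pics/side8.png")[170:250,280:380]
cv2.imwrite("pics/c8.png",np.hstack([cv2.resize(a,(450,293),interpolation=2),cv2.resize(b,(366,293),interpolation=2)[:,:350]]))
E
```

```text
clock: 11.38
eef_pos: [0.5268, -0.009, 0.0183]
tool_rot: [0.734, 0.679, 0.001, 0.001]
ft_force: [-0.1, -0.5, -0.4]
grip_width: 0.0228
grasp_force: 59.0
clock: 11.63
eef_pos: [0.5248, -0.0112, 0.0076]
tool_rot: [0.736, 0.677, -0.001, -0.001]
ft_force: [-1.4, 0.3, -0.5]
grip_width: 0.0227
grasp_force: 59.0
```

View pics/c8.png

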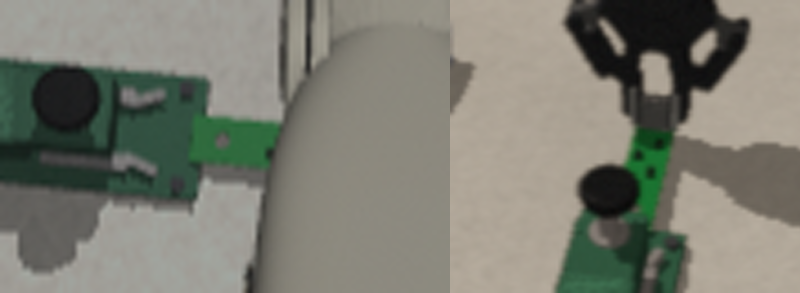

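The board end (crop (191,140)) is over the bare bed and a little left of the mouth's centre, (158,134), with about 1° too much yaw. I'll trim the yaw by -0.02 and enter the mouth.

```bash
python3 -m inch '[0,0,0,0,0,-0.02,0, 1,10,0,0,0,-0.02,0, 2,20,0,0,0,-0.02,0, 2.5,30,0,0,0,-0.02,0, 2.5,30,0,0,0,-0.02,0]' | grep -v -E "rot|clock"; python3 -m inch '[0.5,5,0,0,0,0,0, 0.8,10,0,0,0,0,0, 0.8,10,0,0,0,0,0, 0.8,10,0,0,0,0,0]'| grep -v -E "rot"
```

```text
eef_pos: [0.5283, 0.0224, 0.0092]
ft_force: [0.3, 0.2, -0.3]
grip_width: 0.0226
grasp_force: 59.0
clock: 12.48
eef_pos: [0.5283, 0.0313, 0.0087]
ft_force: [-2.9, 2.1, -1.3]
grip_width: 0.023
grasp_force: 58.9
```

```bash
python3 -m inch '[-0.6,0,0,0,0,0,0, -0.4,3,0,0,0,0,0, 0,8,0,0,0,0,0, 0,8,0,0,0,0,0]' | grep -v -E "rot|clock"
python3 - <<'E'
from workcell import bot
print(bot.get_obs()["ft_torque"])
E
```

```text
eef_pos: [0.5289, 0.0389, 0.0089]
ft_force: [-3.4, 1.8, -0.9]
grip_width: 0.0227
grasp_force: 58.9
[0.27210647 0.6968951  0.32900611]
```

```bash
python3 -m inch '[-0.8,0,0,0,0,0,0, -0.6,4,0,0,0,0,0, -0.2,10,0,0,0,0,0, -0.2,10,0,0,0,0,0]' | grep -v -E "rot|clock";  python3 -m inch '[0.2,4,0,0,0,0,0, 0.4,10,0,0,0,0,0, 0.4,10,0,0,0,0,0]' | grep -v -E "rot|clock"
```

```text
eef_pos: [0.5296, 0.0494, 0.0093]
ft_force: [-1.8, 1.9, -1.1]
grip_width: 0.0225
grasp_force: 59.0
eef_pos: [0.5303, 0.0595, 0.0094]
ft_force: [-2.0, 1.1, -0.3]
grip_width: 0.0226
grasp_force: 59.0
```

```bash
python3 -m inch '[0,0,-1.5,0,0,0,0, 0.2,4,-1.5,0,0,0,0, 0.5,9,-1.5,0,0,0,0, 0.5,9,-1.5,0,0,0,0]' | grep -v -E "rot|clock";  python3 -m inch '[0.1,1,0,0,0,0,0, 0.2,3,0,0,0,0,0, 0.2,3,0,0,0,0,0]' | grep -v -E "rot|clock";  python3 -m inch '[0,1,0,0,0,0,0, 0.1,2,0,0,0,0,0]' | grep -v -E "rot|clock"
```

```text
eef_pos: [0.5307, 0.0679, 0.0078]
ft_force: [-1.1, -0.5, -0.7]
grip_width: 0.0225
grasp_force: 59.1
eef_pos: [0.5307, 0.0704, 0.0078]
ft_force: [1.8, -0.1, -1.2]
grip_width: 0.0232
grasp_force: 59.1
eef_pos: [0.5307, 0.0719, 0.0078]
ft_force: [1.6, -1.6, -1.1]
grip_width: 0.0224
grasp_force: 59.1
```

```bash
python3 -m inch '[0.1,1.5,0,0,0,0,0, 0.1,1.5,0,0,0,0,0]' | grep -E "eef|ft";  python3 -m inch '[0.1,1.5,0,0,0,0,0, 0.1,1.5,0,0,0,0,0]' | grep -E "eef|ft"
```

```text
eef_pos: [0.5309, 0.0738, 0.0078]
ft_force: [1.7, 0.7, -0.2]
eef_pos: [0.5309, 0.0753, 0.0078]
ft_force: [1.1, 0.1, -0.8]
```

```bash
python3 -m inch '[0.1,1.2,0,0,0,0,0, 0.1,1.2,0,0,0,0,0]' | grep -E "eef|ft";  python3 -m inch '[0.1,1.2,0,0,0,0,0, 0.1,1.2,0,0,0,0,0]' | grep -E "eef|ft"
```

```text
eef_pos: [0.5309, 0.0761, 0.0077]
ft_force: [2.4, -2.0, -0.1]
eef_pos: [0.5309, 0.0762, 0.0078]
ft_force: [1.1, -4.8, 1.0]
```

The board meets the stop at y = 76.1 mm, as expected. Pressing a little firmer, lowering it onto the bed and releasing.

```bash
python3 -m inch '[0,0.8,0,0,0,0,0, 0,0.8,0,0,0,0,0, 0,0.8,-1,0,0,0,0, 0,0.8,-1,0,0,0,0]' | grep -E "eef|ft";  python3 -m inch '[0,0,0,0,0,0,100, 0,0,0,0,0,0,100, 0,0,0,0,0,0,100, 0,0,0,0,0,0,100, 0,0,0,0,0,0,100, 0,0,0,0,0,0,100, 0,0,0,0,0,0,100, 0,0,0,0,0,0,100]'
python3 -m inch '[0,0,30,0,0,0,100, 0,0,65,0,0,0,100, 0,-30,65,0,0,0,0, 0,-60,65,0,0,0,0, 0,-60,65,0,0,0,0, 0,-60,65,0,0,0,0, 0,-60,65,0,0,0,0, 0,-60,65,0,0,0,0]'
```

```text
eef_pos: [0.5309, 0.0761, 0.0069]
ft_force: [0.8, -7.2, 2.4]
clock: 15.82
eef_pos: [0.5305, 0.0784, 0.0066]
tool_rot: [0.742, 0.671, -0.0, -0.0]
ft_force: [-0.1, -0.2, 0.7]
grip_width: 0.0851
grasp_force: 0.0
clock: 16.48
eef_pos: [0.5304, 0.019, 0.0713]
tool_rot: [0.741, 0.671, -0.0, -0.0]
ft_force: [-0.9, 0.9, 0.1]
grip_width: 0.0121
grasp_force: 0.0
```

Now a light check push on the block's back with shut fingers.

```bash
python3 -m inch '[0,0,-30,0,0,0,0, 0,0,-60,0,0,0,0, 1,10,-60,0,0,0,0, 2,24,-60,0,0,0,0, 2.4,31,-60,0,0,0,0, 2.4,31,-60,0,0,0,0]' | grep -E "eef|ft";  python3 -m inch '[0.1,2,0,0,0,0,0, 0.1,2,0,0,0,0,0]' | grep -E "eef|ft";  python3 -m inch '[0.1,2,0,0,0,0,0, 0.1,2,0,0,0,0,0]' | grep -E "eef|ft"; python3 -m inch '[0.1,1.5,0,0,0,0,0, 0.1,1.5,0,0,0,0,0]' | grep -E "eef|ft"
```

```text
eef_pos: [0.5337, 0.0517, 0.0125]
ft_force: [-0.1, -0.2, -0.7]
eef_pos: [0.5337, 0.0519, 0.0125]
ft_force: [0.2, -0.5, 0.5]
eef_pos: [0.5335, 0.0533, 0.0121]
ft_force: [-0.5, 0.3, -0.1]
eef_pos: [0.5334, 0.0547, 0.0118]
ft_force: [0.1, -0.9, -0.9]
```

```bash
python3 -m inch '[0.1,1.5,0,0,0,0,0, 0.1,1.5,0,0,0,0,0]' | grep -E "eef|ft";  python3 -m inch '[0.1,1.5,0,0,0,0,0, 0.1,1.5,0,0,0,0,0]' | grep -E "eef|ft"; python3 -m inch '[0.1,1,0,0,0,0,0, 0.1,1,0,0,0,0,0]' | grep -E "eef|ft"
```

```text
eef_pos: [0.5334, 0.0563, 0.0116]
ft_force: [-0.4, -0.1, -0.4]
eef_pos: [0.5335, 0.0579, 0.0116]
ft_force: [0.3, -1.2, -0.4]
eef_pos: [0.5337, 0.058, 0.0116]
ft_force: [0.5, -3.0, 0.2]
```

Contact is rigid at 58.0 mm, exactly where a home board's block should be. Retreating and going above the plunger.

```bash
python3 -m inch '[0.1,0.8,0,0,0,0,0, 0.1,0.8,0,0,0,0,0, -1,-15,0,0,0,0,0, -1,-15,40,0,0,0,0, -1,-15,80,0,0,0,0, -1,-15,120,0,0,0,0, -1,-15,150,0,0,0,0, -1,-15,150,0,0,0,0]' | grep -E "eef|ft";  python3 -m inch '[2,40,0,0,0,0,0, 5,80,0,0,0,0,0, 7,119,0,0,0,0,0, 7,119,0,0,0,0,0, 7,119,0,0,0,0,0]'
python3 - <<'E'
from h import *
for n in("top","side"):
    a=bot.camera(n);cv2.imwrite(f"pics/{n}9.png",a)
a=cv2.imread("pics/top9.png")[180:245,270:350];b=cv2.imread("pics/side9.png")[170:260,285:375]
cv2.imwrite("pics/c9.png",np.hstack([cv2.resize(a,(400,325),interpolation=2),cv2.resize(b,(400,400),interpolation=2)[:325]]))
E
```

```text
eef_pos: [0.5372, 0.0447, 0.1692]
ft_force: [0.8, 0.6, -0.3]
clock: 19.07
eef_pos: [0.539, 0.1653, 0.1608]
tool_rot: [0.74, 0.673, -0.0, -0.001]
ft_force: [0.3, -0.4, -0.3]
grip_width: -0.0
grasp_force: 0.0
```

View pics/c9.png

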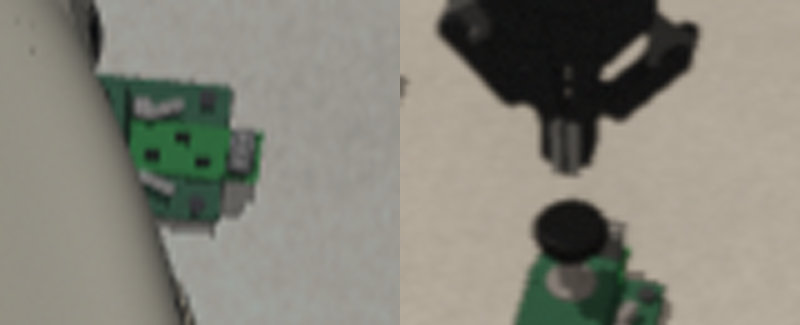

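The board lies straight between the rails with its block just outside the bed, and the tips (567,165) are centred over the knob (571,228). Descending onto the plunger.

```bash
python3 -m inch '[0,0,-20,0,0,0,0, 0,0,-38,0,0,0,0, 0,0,-38,0,0,0,0]' | grep -E "eef|ft"; python3 -m inch '[0,0,-3,0,0,0,0, 0,0,-3,0,0,0,0]' | grep -E "eef|ft"; python3 -m inch '[0,0,-3,0,0,0,0, 0,0,-3,0,0,0,0]' | grep -E "eef|ft"; python3 -m inch '[0,0,-2,0,0,0,0, 0,0,-2,0,0,0,0]' | grep -E "eef|ft"
```

```text
eef_pos: [0.537, 0.1606, 0.12]
ft_force: [-1.6, -1.5, 0.1]
eef_pos: [0.5398, 0.1619, 0.1208]
ft_force: [0.4, 0.1, -0.2]
eef_pos: [0.5402, 0.1626, 0.1182]
ft_force: [0.3, -0.1, 0.5]
eef_pos: [0.5403, 0.1628, 0.1164]
ft_force: [-0.3, -0.3, 4.4]
```

Contact at about 117 mm, as expected. Pressing in 2 mm steps.

```bash
python3 -m inch '[0,0,-2,0,0,0,0, 0,0,-4,0,0,0,0, 0,0,-4,0,0,0,0]' | grep -E "eef|ft"; python3 -m inch '[0,0,-2,0,0,0,0, 0,0,-3,0,0,0,0, 0,0,-3,0,0,0,0]' | grep -E "eef|ft"; python3 -m inch '[0,0,-1.5,0,0,0,0, 0,0,-1.5,0,0,0,0]' | grep -E "eef|ft"
```

```text
eef_pos: [0.5404, 0.1629, 0.112]
ft_force: [0.5, -1.1, 4.4]
eef_pos: [0.5403, 0.1628, 0.1088]
ft_force: [1.2, -1.4, 5.3]
eef_pos: [0.5403, 0.1629, 0.1073]
ft_force: [1.8, -0.8, 5.4]
```

Now about 10 mm down at 5.4 N, so the nose has passed through the hole. Smaller steps until it bottoms.

```bash
python3 -m inch '[0,0,-1.2,0,0,0,0, 0,0,-1.2,0,0,0,0]' | grep -E "eef|ft"; python3 -m inch '[0,0,-1.2,0,0,0,0, 0,0,-1.2,0,0,0,0]' | grep -E "eef|ft"; python3 -m inch '[0,0,-1.2,0,0,0,0, 0,0,-1.2,0,0,0,0]' | grep -E "eef|ft"
```

```text
eef_pos: [0.5403, 0.1628, 0.1062]
ft_force: [1.8, -0.6, 4.6]
eef_pos: [0.5403, 0.1628, 0.105]
ft_force: [2.6, -0.6, 5.6]
eef_pos: [0.5403, 0.1628, 0.1039]
ft_force: [2.0, -1.1, 4.9]
```

```bash
python3 -m inch '[0,0,-1.2,0,0,0,0, 0,0,-1.2,0,0,0,0]' | grep -E "eef|ft"; python3 -m inch '[0,0,-1.2,0,0,0,0, 0,0,-1.2,0,0,0,0]' | grep -E "eef|ft"; python3 -m inch '[0,0,-1.2,0,0,0,0, 0,0,-1.2,0,0,0,0]' | grep -E "eef|ft"
```

```text
eef_pos: [0.5403, 0.1628, 0.1027]
ft_force: [1.6, -0.9, 6.0]
eef_pos: [0.5403, 0.1629, 0.1015]
ft_force: [1.9, -0.8, 6.3]
eef_pos: [0.5403, 0.1628, 0.1004]
ft_force: [2.2, -1.6, 6.0]
```

```bash
python3 -m inch '[0,0,-1.2,0,0,0,0, 0,0,-1.2,0,0,0,0]' | grep -E "eef|ft"; python3 -m inch '[0,0,-1.2,0,0,0,0, 0,0,-1.2,0,0,0,0]' | grep -E "eef|ft"; python3 -m inch '[0,0,-1.2,0,0,0,0, 0,0,-1.2,0,0,0,0]' | grep -E "eef|ft"
```

```text
eef_pos: [0.5403, 0.1629, 0.0992]
ft_force: [1.5, -1.0, 6.4]
eef_pos: [0.5403, 0.1629, 0.0981]
ft_force: [1.4, -0.8, 7.4]
eef_pos: [0.5403, 0.1628, 0.0969]
ft_force: [1.3, -0.4, 7.0]
```

```bash
python3 -m inch '[0,0,-1.2,0,0,0,0, 0,0,-1.2,0,0,0,0]' | grep -E "eef|ft"; python3 -m inch '[0,0,-1.2,0,0,0,0, 0,0,-1.2,0,0,0,0]' | grep -E "eef|ft"
```

```text
eef_pos: [0.5403, 0.1629, 0.0963]
ft_force: [0.5, -1.9, 9.7]
eef_pos: [0.5404, 0.1628, 0.0962]
ft_force: [-2.4, -1.7, 14.6]
```

It bottomed about 21 mm down: the force jumped to 14.6 N with no further travel. Holding there, then coming straight up.

```bash
python3 -m inch '[0,0,-0.2,0,0,0,0, 0,0,-0.2,0,0,0,0, 0,0,-0.2,0,0,0,0, 0,0,-0.2,0,0,0,0, 0,0,-0.2,0,0,0,0, 0,0,-0.2,0,0,0,0]' | grep -E "eef|ft"; python3 -m inch '[0,0,8,0,0,0,0, 0,0,16,0,0,0,0, 0,0,24,0,0,0,0, 0,0,40,0,0,0,0, 0,0,70,0,0,0,0, 0,0,70,0,0,0,0, 0,0,70,0,0,0,0]'
python3 - <<'E'
from h import *
s=bot.camera("side");a=bot.camera("top")
d=cv2.absdiff(s,cv2.imread("pics/side9.png")).max(2)[210:270,290:345]   # knob/press region vs before pressing
d2=cv2.absdiff(a,cv2.imread("pics/top9.png")).max(2)[195:225,298:325]
print((d>40).sum(),(d2>40).sum(),bot.get_obs()["clock"])
E
```

```text
eef_pos: [0.5404, 0.1629, 0.0962]
ft_force: [-2.1, -1.7, 15.4]
clock: 23.5
eef_pos: [0.5397, 0.1633, 0.1645]
tool_rot: [0.741, 0.671, 0.001, -0.0]
ft_force: [-0.2, 0.5, 0.7]
grip_width: -0.0003
grasp_force: 0.0
0 2 23.6
```

The knob and board look the same as before the press: the plunger is back up and the board hasn't moved. Handing in.

```bash
python3 -c "
from workcell import bot
print(bot.job_done())"
```

```text
the job is handed in; nothing more can be done
None
```

I handed the job in at 23.6 s; no verdict came back. The board is home against the back stop and released, and the plunger was bottomed about 21 mm down at about 15 N, held for about 0.5 s, and is fully up again.

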